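Collar the specimen jar and hold its lid ready

TASK

Close-up check of a specimen jar: slip the orange collar over the neck of the one open jar so that it lies flat on the jar's shoulder, and let go of it. Then pick up the black lid by its bar, carry it over the carrier's rail and jars, and finish still holding it level and centred over the open mouth, about a centimetre above it; once picked up, the lid must not touch any jar, the collar or the carrier. Leave the open jar standing where it is and do not shift the closed jars or the other things on the bench.

Things in the scene. Friction and masses are not known exactly. Their poses are not given: they have to be found in the camera images.
- jar: the open specimen jar, clear, with a shell inside, about 1.1 kg: round body 84 mm diameter and 100 mm tall with a flat top (the shoulder), then a neck of 40 mm outer diameter standing 26 mm above the shoulder. Origin: centre of its underside, z up. It stands loose in the carrier, in any of the three places
- jar_mouth (a point): centre of the open jar's mouth, at the rim of the neck, 126 mm above the jar's underside; z up
- jar_shoulder (a point): on the open jar's axis at the height of the flat shoulder, 100 mm above the jar's underside, where the collar is to lie (collar origin here); z up
- collar: orange hard plastic collar, a ring of 60 mm outer and 49 mm inner diameter, 14 mm tall, about 50 g. It lies flat on the bench to the left or right, in front of the carrier; may be taken across its outside. Origin: centre of its underside, z along the ring's axis, up
- lid: black plastic lid, 62 mm diameter, about 90 g, lying right way up on the bench on the other side from the collar. A skirt (open below, 50 mm inside diameter) and top plate together 14 mm tall, and on it a bar grip 40 mm long along the lid's x, 14 mm wide along y, from 14 to 42 mm above the lower edge. Origin: centre of the lower edge, z up
- lid_grip (a point): point on the lid's axis, inside the bar grip, 34 mm above the lid's lower edge; axes as the lid's
- carrier: fixed grey steel tray, 170 mm (its x) by 390 mm (its y), floor 6 mm thick; edge 22 mm high, and a thin round guard rail round it, top at 54 mm. The three jars stand in it in a row along its y, about 130 mm apart. Origin: centre of its underside on the bench
- closed_jar_a: a closed specimen jar, a bystander: the same clear jar (84 mm diameter) with an orange collar and a black lid already on it, 158 mm tall in all. Origin: centre of its underside, z up. It stands loose in the carrier
- closed_jar_b: a closed specimen jar, a bystander: the same clear jar (84 mm diameter) with an orange collar and a black lid already on it, 158 mm tall in all. Origin: centre of its underside, z up. It stands loose in the carrier
- brush: a small brush lying on the bench in front of the carrier, a bystander; origin near its middle, on its underside
- dropper: small closed amber bottle, 40 mm diameter, 90 mm tall, standing on the bench in front of the left half of the carrier, a bystander; origin: centre of its underside
- dish: low white dish with a shell in it, 90 mm diameter, on the bench in front of the right half of the carrier, a bystander; origin: centre of its underside
Things that resemble listed ones, but are neither listed nor needed, are in the scene too. Leave any red look-alike of the jar alone.

How it is judged:
On the way:
1. the collar lies flat on the open jar's shoulder round its neck, let go (z of collar in the frame of jar_shoulder between -0.004 and 0.004 m and horizontal distance between collar and jar_shoulder below 0.008 m and angle between each of collar, jar's own z axis and vertical below 0.1 rad and contact force between the fingers and collar below 0.1 N), for 0.3 s.
At the end, for the whole second after the job is handed in: Collar on the shoulder round the neck (4 mm in height, 8 mm off axis, 0.1 rad), let go; lid held still by the fingers, lower edge 3 to 20 mm above the mouth, within 6 mm of centre, level to 0.1 rad, touching no jar or collar; jars upright (all of step 1 and z of lid in the frame of jar_mouth between 0.003 and 0.02 m and horizontal distance between lid and jar_mouth below 0.006 m and angle between each of lid, closed_jar_a, closed_jar_b's own z axis and vertical below 0.1 rad and linear speed of each of lid, jar below 0.02 m/s and contact force between the fingers and lid above 0.5 N and contact force between lid and jar below 0.05 N and contact force between lid and collar below 0.05 N and contact force between lid and closed_jar_a below 0.05 N and contact force between lid and closed_jar_b below 0.05 N); the arm keeps its last pose, push and grip.
It fails at once if the lid touches a jar, the collar or the carrier (contact force between lid and jar above 1 N or contact force between lid and collar above 1 N or contact force between lid and carrier above 1 N or contact force between lid and closed_jar_a above 1 N or contact force between lid and closed_jar_b above 1 N).
It fails at once if the open jar is shifted by more than 25 mm or tipped (distance of jar from where it was at the start of the episode above 0.025 m or angle between jar's own z axis and vertical above 0.25 rad).
It fails at once if a closed jar or another bystander is shifted by more than 15 mm or a closed jar or the bottle tipped (distance of any of closed_jar_a, closed_jar_b, brush, dropper, dish from where it was at the start of the episode above 0.015 m or angle between any of closed_jar_a, closed_jar_b, dropper's own z axis and vertical above 0.25 rad).
It also fails if it takes over 64 s, if anything falls off the work surface, if the arm or the gripper's body presses on something with over 40 N, if the wrist force passes 120 N, or if a joint passes its speed limit or range.

ROBOT

A 6-joint arm with a two-finger parallel gripper is mounted at the origin on the work surface. World frame = base frame: x ahead of the robot, y to its left, z up, the work surface at z = 0. Lengths are in m, angles in rad, forces in N, time in s.
With the tool pointing down it reaches from about 0.25 to 0.775 m from the base axis. Payload 4 kg.
Tool frame: the origin (TCP) lies on the centre line of the jaws, within the pads' length; the fingertips stand 8 mm ahead of it and the grasp point (between the pads) lies 11 mm behind it; y points along the fingers, x is the direction in which the jaws open and shut, and the axes are right-handed (so a half turn about y gives the same grasp; the last joint's range is limited). The gripper opens to 94 mm and grips with 3 to 60 N. Pads are 16 mm wide; open, the fingers measure 119 mm over their backs; the gripper's body (75 mm by 177 mm) begins 78 mm behind the grasp point.
Start: joints at [-1.247, 0.087, 1.371, -0, 1.684, -0.103], TCP at [0.228, -0.501, 0.214] pointing down, gripper open.
Joint ranges: [-3.1, 3.1], [-0.76, 2.03], [0.27, 2.55], [-1.08, 4.22], [0.17, 2.65], [-2.57, 2.57]. Speed limits (rad/s): [2.79, 2.79, 3.14, 3.14, 3.14, 3.14].

INTERFACE

Orientations are given as [roll, pitch, yaw] about the fixed x, y, z axes, in that order (R = Rz(yaw) Ry(pitch) Rx(roll)).
In Python, from bench import robot gives the robot as it stands.
- The arm moves only by the tool step_arm, never from a script. Its argument "commands" is a list of rows, each an object with "xyz": the shift along the world's x, y, z in m, a list of three; "twist": the turn, a rotation vector about the world's x, y, z in degrees, a list of three. In form: [{"xyz": [tx, ty, tz], "twist": [ax, ay, az]}, ...]. A call has 1 to 12 rows; each row is the pose to reach, as a shift and turn from the pose commanded when the call began; what a row does not reach only later rows make up. A row lasts 1/12 s, in which the tool goes at most 41.7 mm and 7.16 degrees, less where a joint would pass 70% of its speed; a pose out of reach is approached as far as the arm can. A call with a gripper value outside its range is refused whole. "fingers" is the closure in counts, from 0 (fully open) to 255 (shut), set as the call begins (left out, the last holds). The fingers move at their own pace and stop on an object; the grip force is fixed at half the most. Time passes only in rows, so rows that repeat a pose let the fingers close. It gives the time, the measured TCP pose, the force and the opening at its end, in the units of the state.
- robot.get_obs(): the state, without advancing time (a new reading comes with each control period).
- robot.snapshot(name): name is "scene" or "top" or "wrist"; returns (picture, depth): 420x560x3 uint8, red, green, blue; 420x560 float32, m along the optical axis (not along the pixel's ray), 0 where there is no reading.
- robot.camera_info(name): a dict with "fx", "fy", "cx", "cy" (pixels), "k1" (the pictures are not rectified: a ray, as slopes to the right and down, at radius r is drawn at 1 + k1 r^2 times it, then the intrinsics apply), "R" (3x3) and "t" (3): a world point X has camera coordinates R X + t. Camera axes: x right, y down, z forward; pixel columns grow to the right and rows downward; lengths in m; the calibration is good to about 2 mm. A picture is of the moment at which its call begins: read the wrist's pose just before it. camera_info takes no time and is no camera call; for the wrist camera it gives the pose at the moment of the call.
- robot.close_job(): hands the job in, once; it reports no verdict.
The state is a dict: "time": time; "joint_positions": joint angles; "qvel": joint speeds; "joint_torque": joint torques, N m; "tool_pos": TCP position; "ee_rot": TCP orientation; "wrist_force": force on the tool from outside, world axes, zero at the start; "wrist_torque": the same for the moment, N m; "width": finger opening in m.
Only numpy, scipy, OpenCV 4.12 (cv2) and the standard library are available. Lean on these libraries where they do the work, as an engineer would, in place of code of your own. Each camera call takes 0.05 s, during which the arm holds its last target.

## Working session

There is one attempt and no reset: what is moved stays moved. The work goes in short steps, Python scripts to look and compute and a tool call to move; the robot and the scene stay as the last step left them, time stands still between calls to the robot, and variables do not carry over. Pictures are saved under pics/ and viewed, and the job is handed in when it is done.

Besides the shell and the picture viewer there is one more tool, called after "Call:" by a JSON object that holds its "name" and its "arguments", one argument or row to a line. step_arm: Moves the arm, as the interface text tells. Its arguments: {"type":"object","properties":{"commands":{"type":"array"},"fingers":{"type":"number"}},"required":["commands"]}

```bash
ls; mkdir -p pics; cat > h.py <<'E'
import numpy as np, cv2
from bench import robot
def snap(n,f):
    ci=robot.camera_info(n); im,d=robot.snapshot(n)
    cv2.imwrite('pics/'+f+'.png',im[:,:,::-1]); np.savez('pics/'+f+'.npz',im=im,d=d,**{k:np.array(v) for k,v in ci.items() if k in('fx','fy','cx','cy','k1','R','t')})
    return im,d
def load(f): return np.load('pics/'+f+'.npz')
def ray(c,u,v):
    K=np.array([[c['fx'],0,c['cx']],[0,c['fy'],c['cy']],[0,0,1.]])
    p=cv2.undistortPoints(np.array([[[u,v]]],float),K,np.array([c['k1'],0,0,0,0.]))[0,0]
    R=c['R']; o=-R.T@c['t']; d=R.T@np.array([p[0],p[1],1]); return o,d
def plane(c,u,v,z):
    o,d=ray(c,u,v); return o+d*(z-o[2])/d[2]
def dpt(c,u,v):
    o,d=ray(c,u,v); return o+d*float(c['d'][int(round(v)),int(round(u))])
E
python3 - <<'E'
from h import *
print(robot.get_obs())
for n in('scene','top','wrist'):
    snap(n,n+'0'); c=load(n+'0'); print(n,c['fx'],c['k1'],-c['R'].T@c['t'])
E
```

```text
pics
{'time': 0.0, 'joint_positions': array([-1.24713326e+00,  8.79208438e-02,  1.37222935e+00,  3.67409860e-05,
        1.68359644e+00, -1.03101809e-01]), 'qvel': array([-0.00017345,  0.00037169,  0.00015129, -0.00200337,  0.00045622,
       -0.00047197]), 'joint_torque': array([ 5.44071190e-05, -3.40183711e+01, -3.02425933e+01,  7.16640777e-02,
        3.31194210e-02, -1.58938155e-04]), 'tool_pos': array([ 0.22749882, -0.50016684,  0.21233547]), 'ee_rot': array([-1.57053832,  0.00213878, -1.14402708]), 'wrist_force': array([0.85510269, 0.18529917, 0.21205785]), 'wrist_torque': array([ 0.0060078 , -0.00572955, -0.0143341 ]), 'width': 0.09362196759345069}
scene 395.8849812060058 -0.01301931329458049 [ 1.13075024 -0.22527423  0.59680418]
top 397.37211894074545 -0.09007262299729456 [0.46014946 0.02311375 0.94994   ]
wrist 321.96069155782624 -0.017496253327330447 [ 0.29922437 -0.46859118  0.38406441]
```

View pics/scene0.png

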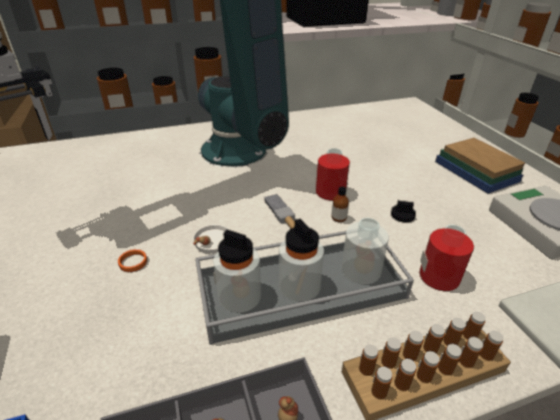

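View pics/top0.png

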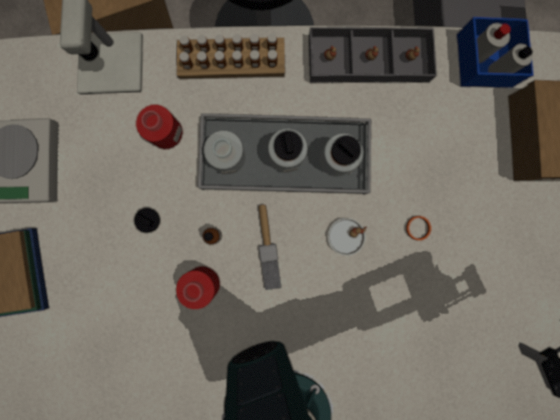

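View pics/wrist0.png

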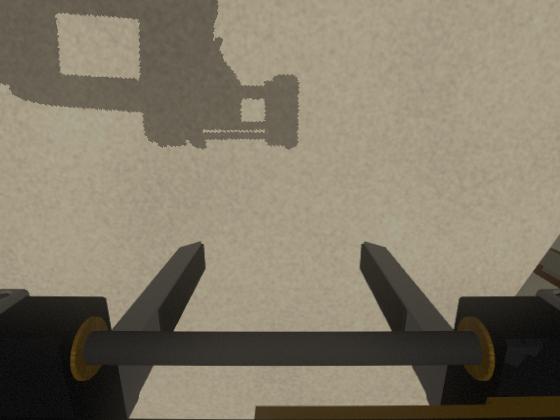

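The top view shows the open jar, without lid or collar, at (223,151) and two black-lidded closed jars at (287,147) and (344,152). The collar is the only loose orange ring, at (418,228). The loose black lid is at (147,220). The red jars at (157,125) and (198,287) are look-alikes. The dropper is at (212,235), the dish at (345,236) and the brush at (267,245).

```bash
cat > m.py <<'E'
from h import *
c=load('top0'); im=c['im']; hsv=cv2.cvtColor(im,cv2.COLOR_RGB2HSV); d=c['d']
def blob(mask,box):
    m=np.zeros_like(mask); x0,y0,x1,y1=box; m[y0:y1,x0:x1]=mask[y0:y1,x0:x1]
    cs,_=cv2.findContours(m,cv2.RETR_EXTERNAL,cv2.CHAIN_APPROX_NONE); k=max(cs,key=cv2.contourArea); return k
org=cv2.inRange(hsv,(2,110,60),(20,255,255))
k=blob(org,(395,205,445,250)); (u,v),r=cv2.minEnclosingCircle(k); e=cv2.fitEllipse(k); print('collar',(u,v),r,e)
print(plane(c,*e[0],0.014),plane(c,*e[0],0.007)); P=np.array([plane(c,*p[0],0.014) for p in k]);print(np.ptp(P,axis=0), dpt(c,u,v+11))
blk=cv2.inRange(hsv,(0,0,0),(180,255,55))
k=blob(blk,(125,200,170,240)); e=cv2.fitEllipse(k); print('lid',e,plane(c,*e[0],0.014)); 
P=np.array([plane(c,*p[0],0.014) for p in k]);print(np.ptp(P,axis=0)); print(dpt(c,*e[0]))
for n,(u,v) in dict(jarC=(223,151),a=(287,147),b=(344,152),drop=(212,235),dish=(345,236)).items(): print(n,dpt(c,u,v))
cr=np.hstack([cv2.resize(im[y-35:y+35,x-35:x+35],(260,260),interpolation=cv2.INTER_CUBIC) for x,y in((418,228),(147,220),(223,151))])
cv2.imwrite('pics/crop0.png',np.clip(cr[:,:,::-1].astype(float)*1.6,0,255))
E
python3 m.py
```

```text
collar (418.1440734863281, 227.7203369140625) 12.356281280517578 ((418.19305419921875, 227.60525512695312), (23.28885269165039, 24.16530418395996), 112.87959289550781)
[ 0.44161798 -0.32092797  0.014     ] [ 0.44147938 -0.3235011   0.007     ]
[0.05540675 0.05936041 0.        ] [ 0.41516458 -0.31949869  0.01530912]
lid ((146.63140869140625, 219.69309997558594), (23.56022834777832, 24.429914474487305), 83.96614837646484) [0.4738216  0.32485187 0.014     ]
[0.05481229 0.06023939 0.        ]
[0.4734716  0.3171274  0.03795999]
jarC [0.61604868 0.12924338 0.10780501]
a [ 0.6113631  -0.0057222   0.16310498]
b [ 0.60407889 -0.12468854  0.13687928]
drop [0.43690619 0.15797125 0.08901342]
dish [ 0.42561353 -0.14527997  0.00513142][ WARN:0@0.623] global loadsave.cpp:1063 imwrite_ Unsupported depth image for selected encoder is fallbacked to CV_8U.
```

```bash
python3 - <<'E'
from h import *
c=load('scene0');im=c['im']
cr=np.hstack([cv2.resize(im[y-50:y+50,x-50:x+50],(390,390),interpolation=cv2.INTER_CUBIC) for x,y in((366,250),(403,212))])
cv2.imwrite('pics/crop1.png',cr[:,:,::-1])
E
```

```text
(no output)
```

View pics/crop0.png

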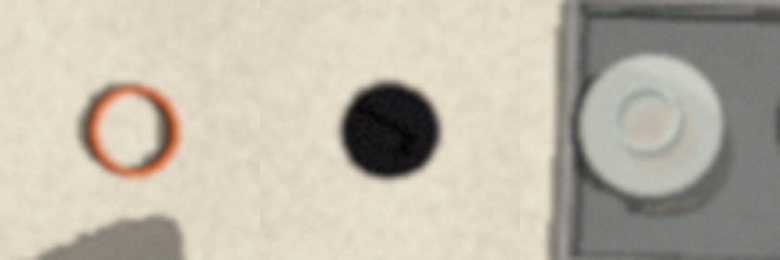

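View pics/crop1.png

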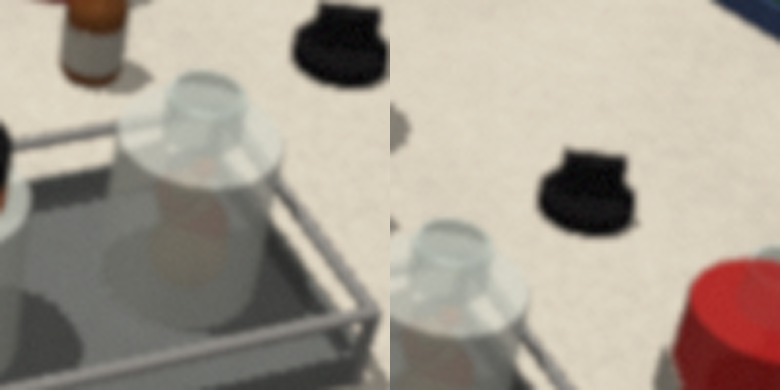

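Crops confirm the open jar (bare clear neck), the loose orange collar and the loose lid, with its bar running diagonally.

```bash
cat >> h.py <<'E'
from scipy.spatial.transform import Rotation as Rn
def toolR(e): return Rn.from_euler('xyz',e).as_matrix()
def proj(c,X):
    X=np.asarray(X,float); p=c['R']@X+c['t']; q=p[:2]/p[2]; r2=q@q; q=q*(1+c['k1']*r2); return c['fx']*q[0]+c['cx'],c['fy']*q[1]+c['cy']
E
python3 - <<'E'
from h import *
o=robot.get_obs(); c=robot.camera_info('wrist'); RT=toolR(o['ee_rot']); p=o['tool_pos']
Rc=np.array(c['R']);print('tool axes',RT.round(3)); print('cam pos in tool',RT.T@(-Rc.T@c['t']-p)); print('cam axes in tool',(Rc@RT).round(3))
print('tcp px',proj(c,p),proj(c,p*[1,1,0]))
E
```

```text
tool axes [[ 0.414 -0.001  0.91 ]
 [-0.91   0.002  0.414]
 [-0.002 -1.     0.   ]]
cam pos in tool [ 0.00054991 -0.17162112  0.07840524]
cam axes in tool [[ 1.     0.001 -0.   ]
 [-0.    -0.272 -0.962]
 [-0.001  0.962 -0.272]]
tcp px (np.float64(281.5447946363973), np.float64(259.9915795198179)) (np.float64(282.3296077246601), np.float64(186.45432036891756))
```

Call:
{"name": "step_arm", "arguments": {
  "commands": [
    {"xyz": [0.03,0.025,0],"twist": [0,0,5]},
    {"xyz": [0.06,0.05,0],"twist": [0,0,10]},
    {"xyz": [0.09,0.075,0],"twist": [0,0,15]},
    {"xyz": [0.12,0.1,0],"twist": [0,0,20]},
    {"xyz": [0.15,0.125,0],"twist": [0,0,25]},
    {"xyz": [0.18,0.15,0],"twist": [0,0,30]},
    {"xyz": [0.214,0.179,0],"twist": [0,0,30]},
    {"xyz": [0.214,0.179,-0.03],"twist": [0,0,30]},
    {"xyz": [0.214,0.179,-0.06],"twist": [0,0,30]},
    {"xyz": [0.214,0.179,-0.06],"twist": [0,0,30]},
    {"xyz": [0.214,0.179,-0.06],"twist": [0,0,30]}
  ],
  "fingers": 0
}}

```text
time: 1.07
tool_pos: [0.4406, -0.3205, 0.1514]
ee_rot: [-1.57, 0.005, -0.62]
wrist_force: [-0.4, 0.3, -0.4]
width: 0.0938
```

```bash
python3 - <<'E'
from h import *
o=robot.get_obs(); print(o['time'],o['tool_pos'],o['ee_rot'],o['wrist_force'])
snap('wrist','w1'); c=load('w1'); im=c['im']; hsv=cv2.cvtColor(im,cv2.COLOR_RGB2HSV)
m=cv2.inRange(hsv,(2,110,60),(20,255,255)); cs,_=cv2.findContours(m,cv2.RETR_EXTERNAL,cv2.CHAIN_APPROX_NONE); k=max(cs,key=cv2.contourArea)
print(cv2.contourArea(k)); P=np.array([plane(c,*p[0].astype(float),0.014)[:2] for p in k]); 
(x,y),r=cv2.minEnclosingCircle(P.astype(np.float32)); print(x,y,r); print(P.min(0),P.max(0),(P.min(0)+P.max(0))/2)
E
```

```text
1.0667 [ 0.4405999  -0.32049371  0.1513796 ] [-1.57025433  0.00536975 -0.62003258] [-0.39707323  0.26806603 -0.39977993]
2707.0
0.4402885437011719 -0.32344305515289307 0.030650481581687927
[ 0.41037504 -0.35360793] [ 0.46955385 -0.29333081] [ 0.43996445 -0.32346937]
```

View pics/w1.png

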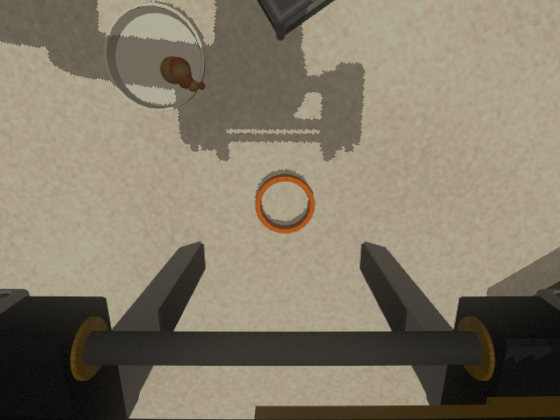

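The wrist view shows the collar, centred at (285,204), lying between the jaws. Its measured outer radius of 30.6 mm matches the 30 mm given. The dish, at (160,60), is clear. Descending.

Call:
{"name": "step_arm", "arguments": {
  "commands": [
    {"xyz": [-0.0005,-0.0025,-0.03]},
    {"xyz": [-0.0005,-0.0025,-0.06]},
    {"xyz": [-0.0005,-0.0025,-0.09]},
    {"xyz": [-0.0005,-0.0025,-0.115]},
    {"xyz": [-0.0005,-0.0025,-0.13]},
    {"xyz": [-0.0005,-0.0025,-0.137]},
    {"xyz": [-0.0005,-0.0025,-0.137]},
    {"xyz": [-0.0005,-0.0025,-0.137]}
  ]
}}

```text
validation failed for argument at $.co...
```

Call:
{"name": "step_arm", "arguments": {
  "commands": [
    {"xyz": [-0.0005,-0.0025,-0.03],"twist": [0,0,0]},
    {"xyz": [-0.0005,-0.0025,-0.06],"twist": [0,0,0]},
    {"xyz": [-0.0005,-0.0025,-0.09],"twist": [0,0,0]},
    {"xyz": [-0.0005,-0.0025,-0.115],"twist": [0,0,0]},
    {"xyz": [-0.0005,-0.0025,-0.13],"twist": [0,0,0]},
    {"xyz": [-0.0005,-0.0025,-0.137],"twist": [0,0,0]},
    {"xyz": [-0.0005,-0.0025,-0.137],"twist": [0,0,0]},
    {"xyz": [-0.0005,-0.0025,-0.137],"twist": [0,0,0]}
  ]
}}

```text
time: 1.78
tool_pos: [0.4421, -0.3257, 0.0186]
ee_rot: [-1.571, -0.003, -0.621]
wrist_force: [-0.6, -0.4, 0.6]
width: 0.094
```

Call:
{"name": "step_arm", "arguments": {
  "commands": [
    {"xyz": [0,0,0],"twist": [0,0,0]},
    {"xyz": [0,0,0],"twist": [0,0,0]},
    {"xyz": [0,0,0],"twist": [0,0,0]},
    {"xyz": [0,0,0],"twist": [0,0,0]},
    {"xyz": [0,0,0],"twist": [0,0,0]},
    {"xyz": [0,0,0],"twist": [0,0,0]},
    {"xyz": [0,0,0],"twist": [0,0,0]},
    {"xyz": [0,0,0],"twist": [0,0,0]}
  ],
  "fingers": 255
}}

```text
time: 2.45
tool_pos: [0.4412, -0.3242, 0.0168]
ee_rot: [-1.571, -0.0, -0.62]
wrist_force: [-2.0, 0.7, 1.8]
width: 0.0586
```

Grip is shallow (about 5 mm). I'll reopen, lower 4.5 mm and regrip.

Call:
{"name": "step_arm", "arguments": {
  "commands": [
    {"xyz": [0,0,0],"twist": [0,0,0]},
    {"xyz": [0,0,0],"twist": [0,0,0]},
    {"xyz": [0,0,0],"twist": [0,0,0]},
    {"xyz": [0,0,-0.0045],"twist": [0,0,0]},
    {"xyz": [0,0,-0.0045],"twist": [0,0,0]}
  ],
  "fingers": 60
}}

```text
time: 2.87
tool_pos: [0.4407, -0.3237, 0.0109]
ee_rot: [-1.571, 0.002, -0.62]
wrist_force: [0.2, -0.2, -0.6]
width: 0.0719
```

Call:
{"name": "step_arm", "arguments": {
  "commands": [
    {"xyz": [0,0,0],"twist": [0,0,0]},
    {"xyz": [0,0,0],"twist": [0,0,0]},
    {"xyz": [0,0,0],"twist": [0,0,0]},
    {"xyz": [0,0,0],"twist": [0,0,0]},
    {"xyz": [0,0,0],"twist": [0,0,0]},
    {"xyz": [0,0,0],"twist": [0,0,0]}
  ],
  "fingers": 255
}}

```text
time: 3.37
tool_pos: [0.4412, -0.3242, 0.012]
ee_rot: [-1.571, -0.0, -0.62]
wrist_force: [0.7, -0.2, -1.3]
width: 0.0588
```

Call:
{"name": "step_arm", "arguments": {
  "commands": [
    {"xyz": [0,0,0.03],"twist": [0,0,0]},
    {"xyz": [0,0,0.07],"twist": [0,0,0]},
    {"xyz": [0,0,0.11],"twist": [0,0,0]},
    {"xyz": [0,0,0.15],"twist": [0,0,0]},
    {"xyz": [0,0,0.19],"twist": [0,0,0]},
    {"xyz": [0,0,0.2],"twist": [0,0,0]},
    {"xyz": [0,0,0.2],"twist": [0,0,0]}
  ]
}}

```text
time: 3.95
tool_pos: [0.4429, -0.3257, 0.2172]
ee_rot: [-1.572, -0.01, -0.62]
wrist_force: [-0.1, -0.3, -0.2]
width: 0.059
```

```bash
python3 - <<'E'
from h import *
o=robot.get_obs(); print(o['time'],o['tool_pos'],o['ee_rot'],o['wrist_force'],o['width'])
snap('wrist','w2')
E
```

```text
3.95 [ 0.44287485 -0.32569518  0.2171954 ] [-1.57196317 -0.01002743 -0.62039856] [-0.10287416 -0.28788809 -0.22809028] 0.058952332158516134
```

View pics/w2.png

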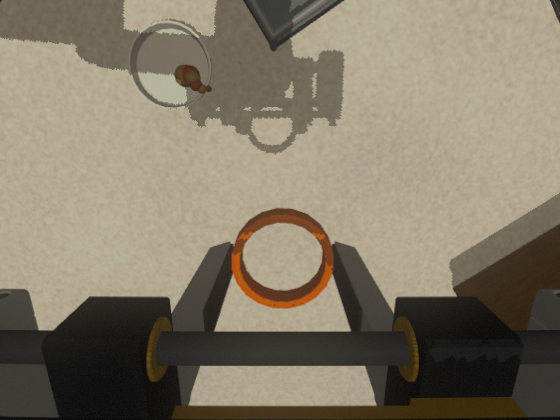

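```bash
python3 - <<'E'
from h import *
c=load('w2'); im=c['im']; cv2.imwrite('pics/crop2.png',cv2.resize(im[195:320,215:350],None,fx=5,fy=4.7,interpolation=cv2.INTER_CUBIC)[:,:,::-1])
hsv=cv2.cvtColor(im,cv2.COLOR_RGB2HSV); m=cv2.inRange(hsv,(2,110,40),(20,255,255))
for u in (275,283,291): print(u,np.where(m[190:330,u])[0]+190)
cam=-c['R'].T@c['t'];print(cam)
# world predicted pixels for a ring centred on TCP
o=robot.get_obs(); p=o['tool_pos']; RT=toolR(o['ee_rot'])
for h in(-.012,.002):
  for r in(.030,.0245):
    print(h,r,[tuple(np.round(proj(c,p+RT@np.array([0,-h,s*r])),1)) for s in(1,-1)],[tuple(np.round(proj(c,p+RT@np.array([s*r,-h,0])),1)) for s in(1,-1)])
E
```

```text
275 [209 210 211 212 213 214 215 216 217 218 219 220 221 222 290 291 292 293
 294 295 296 297 298 299 300 301 302 303 304 305 306 307]
283 [209 210 211 212 213 214 215 216 217 218 219 220 221 222 291 292 293 294
 295 296 297 298 299 300 301 302 303 304 305 306 307 308]
291 [209 210 211 212 213 214 215 216 217 218 219 220 221 222 290 291 292 293
 294 295 296 297 298 299 300 301 302 303 304 305 306 307]
[ 0.48712602 -0.26090125  0.38870146]
-0.012 0.03 [(np.float64(279.6), np.float64(202.7)), (np.float64(279.9), np.float64(291.9))] [(np.float64(327.6), np.float64(249.0)), (np.float64(231.8), np.float64(249.3))]
-0.012 0.0245 [(np.float64(279.7), np.float64(211.5)), (np.float64(279.9), np.float64(284.3))] [(np.float64(318.9), np.float64(249.0)), (np.float64(240.6), np.float64(249.2))]
0.002 0.03 [(np.float64(279.6), np.float64(209.0)), (np.float64(279.8), np.float64(303.7))] [(np.float64(331.0), np.float64(258.3)), (np.float64(228.3), np.float64(258.6))]
0.002 0.0245 [(np.float64(279.6), np.float64(218.4)), (np.float64(279.8), np.float64(295.7))] [(np.float64(321.6), np.float64(258.3)), (np.float64(237.8), np.float64(258.5))]
```

View pics/crop2.png

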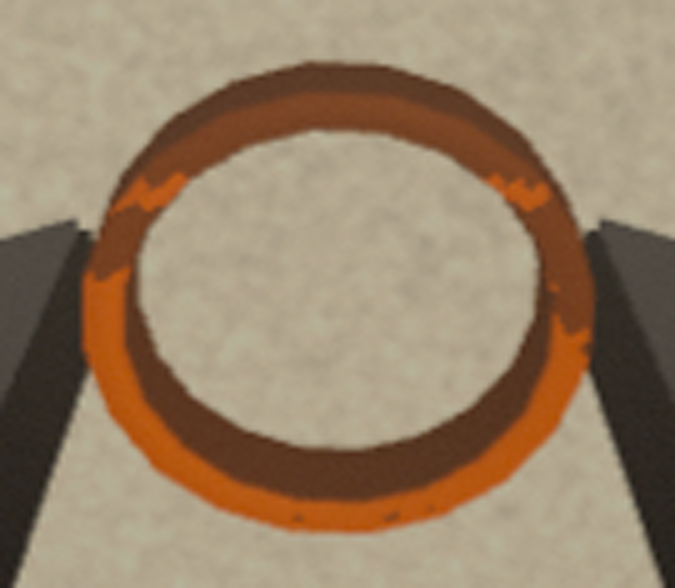

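```bash
python3 - <<'E'
from h import *
c=load('top0'); s=load('scene0')
print('neck top',plane(c,223,148.8,0.132)); print('scene',plane(s,368.6,222,0.132))
im=c['im']; a=cv2.resize(im[115:187,187:259],(576,576),interpolation=cv2.INTER_CUBIC)
b=cv2.resize(s['im'][205:295,320:410],(576,576),interpolation=cv2.INTER_CUBIC)
cv2.imwrite('pics/crop3.png',cv2.resize(np.hstack([a,b]),(800,400))[:,:,::-1])
# shoulder disc in top: bright low-sat
hsv=cv2.cvtColor(im,cv2.COLOR_RGB2HSV);print(hsv[148:152:3,200:250:4].tolist())
E
```

```text
neck top [0.61618705 0.1261438  0.132     ]
scene [0.61715076 0.13008454 0.132     ]
[[[18, 14, 88], [30, 11, 91], [30, 11, 116], [45, 9, 117], [40, 13, 117], [20, 26, 118], [16, 28, 120], [30, 19, 122], [30, 16, 110], [36, 11, 120], [36, 11, 120], [40, 10, 76], [45, 7, 78]], [[18, 14, 90], [24, 14, 91], [35, 13, 118], [40, 13, 119], [30, 13, 117], [21, 28, 119], [27, 24, 118], [38, 16, 127], [30, 18, 112], [35, 13, 120], [42, 11, 121], [30, 11, 72], [40, 10, 79]]]
```

View pics/crop3.png

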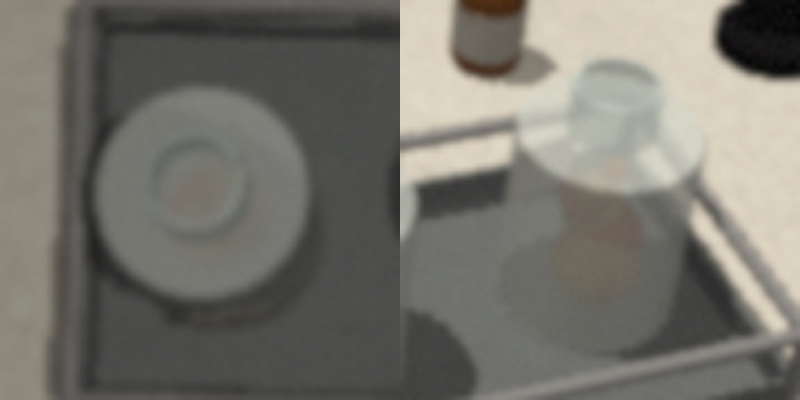

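```bash
python3 - <<'E'
from h import *
c=load('top0'); s=load('scene0')
print(plane(c,222.4,148.6,0.132),plane(c,223.1,149.8,.106),plane(s,368.9,223.5,0.132))
E
```

```text
[0.61663442 0.12738765 0.132     ] [0.61897626 0.12922777 0.106     ] [0.62150695 0.12834931 0.132     ]
```

Call:
{"name": "step_arm", "arguments": {
  "commands": [
    {"xyz": [0.01,0.025,0.01],"twist": [0,0,3]},
    {"xyz": [0.025,0.063,0.02],"twist": [0,0,7]},
    {"xyz": [0.04,0.1,0.02],"twist": [0,0,11]},
    {"xyz": [0.055,0.14,0.02],"twist": [0,0,15]},
    {"xyz": [0.07,0.178,0.02],"twist": [0,0,19]},
    {"xyz": [0.085,0.216,0.02],"twist": [0,0,23]},
    {"xyz": [0.1,0.254,0.02],"twist": [0,0,28]},
    {"xyz": [0.115,0.293,0.02],"twist": [0,0,33]},
    {"xyz": [0.13,0.332,0.02],"twist": [0,0,38]},
    {"xyz": [0.145,0.37,0.02],"twist": [0,0,42]},
    {"xyz": [0.16,0.408,0.02],"twist": [0,0,45]},
    {"xyz": [0.17,0.436,0.02],"twist": [0,0,47]}
  ]
}}

```text
time: 5.0
tool_pos: [0.6104, 0.1151, 0.2271]
ee_rot: [-1.569, 0.007, 0.204]
wrist_force: [-0.4, -1.2, -1.1]
width: 0.059
```

Call:
{"name": "step_arm", "arguments": {
  "commands": [
    {"xyz": [0.0065,0.0165,0],"twist": [0,0,0]},
    {"xyz": [0.0065,0.0165,-0.02],"twist": [0,0,0]},
    {"xyz": [0.0065,0.0165,-0.04],"twist": [0,0,0]},
    {"xyz": [0.0065,0.0165,-0.06],"twist": [0,0,0]},
    {"xyz": [0.0065,0.0165,-0.065],"twist": [0,0,0]},
    {"xyz": [0.0065,0.0165,-0.065],"twist": [0,0,0]},
    {"xyz": [0.0065,0.0165,-0.065],"twist": [0,0,0]},
    {"xyz": [0.0065,0.0165,-0.065],"twist": [0,0,0]},
    {"xyz": [0.0065,0.0165,-0.065],"twist": [0,0,0]}
  ]
}}

```text
time: 5.75
tool_pos: [0.6184, 0.1282, 0.1686]
ee_rot: [-1.571, -0.003, 0.2]
wrist_force: [-0.4, 0.1, -0.4]
width: 0.059
```

```bash
python3 - <<'E'
from h import *
o=robot.get_obs(); print(o['time'],o['tool_pos'],o['ee_rot'],o['wrist_force'],o['width'])
for n,f in(('wrist','w3'),('scene','s3'),('top','t3')): snap(n,f)
s=load('s3')['im']; u,v=370,220
cv2.imwrite('pics/crop4.png',cv2.resize(s[v-60:v+60,u-70:u+70],None,fx=5,fy=5,interpolation=cv2.INTER_CUBIC)[:,:,::-1])
w=load('w3')['im']; cv2.imwrite('pics/crop5.png',cv2.resize(w[180:330,200:370],None,fx=4,fy=4,interpolation=cv2.INTER_CUBIC)[:,:,::-1])
E
```

```text
5.75 [0.61843651 0.12824549 0.16859968] [-1.57099182 -0.00281497  0.19959652] [-0.4472313   0.10417649 -0.42589403] 0.05902307750143718
```

View pics/crop4.png

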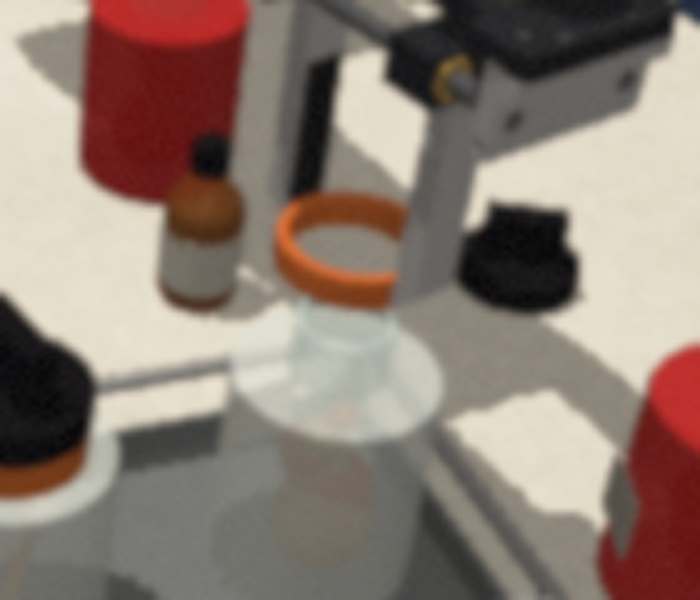

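View pics/crop5.png

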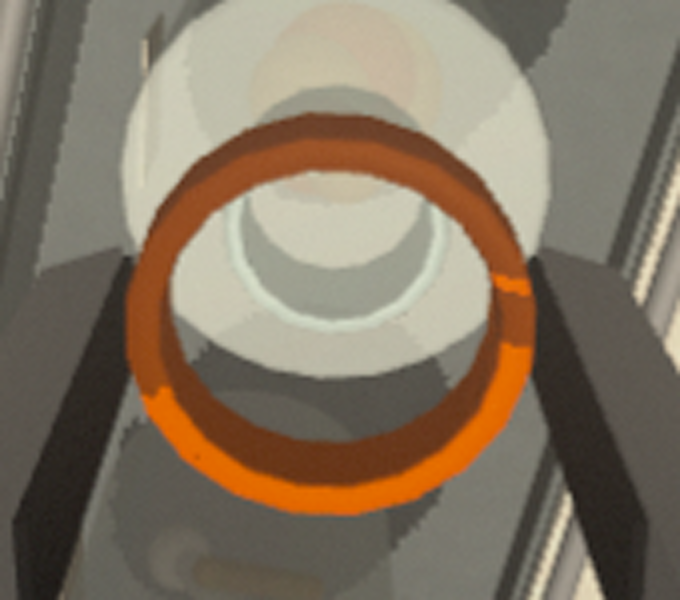

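View pics/t3.png

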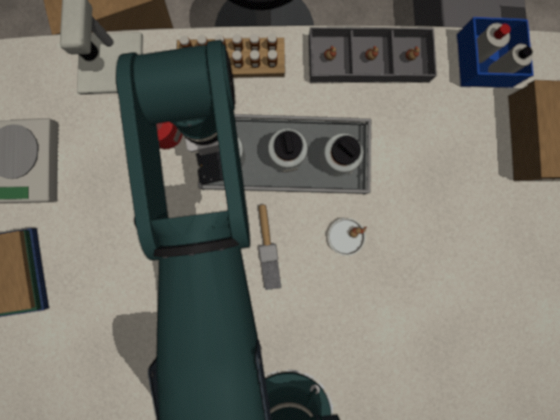

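```bash
python3 - <<'E'
from h import *
c=load('w3'); x=np.array([np.cos(.2),np.sin(.2)]); z=np.array([-np.sin(.2),np.cos(.2)])
def P(u,v,h): return plane(c,u,v,h)[:2]
tc=np.array([0.618,0.1285])
f=lambda p:(p,'rel x,z mm',((p-tc)@x*1e3).round(1),((p-tc)@z*1e3).round(1))
up=P(282.75,215.5,.169); dn=P(282.75,308.7,.169); print('collar rim',f((up+dn)/2),'dia',np.linalg.norm(up-dn))
l,r=P(200+127/4,262,.169),P(200+535/4,262,.169); print('collar lr',f((l+r)/2),np.linalg.norm(l-r))
ub=P(282.75,180+112/4,.155); print('collar bottom edge centre',f(ub-.030*z))
n=P(284.4,262.5,.132); print('neck',f(n+.020*z)); s=P(284,274.5,.106); print('shoulder',f(s+.042*z))
l,r=P(200+228/4,180+240/4,.132),P(200+447/4,180+240/4,.132); print('neck w',f((l+r)/2),np.linalg.norm(l-r))
l,r=P(200+122/4,180+170/4,.106),P(200+550/4,180+170/4,.106); print('sh w',f((l+r)/2),np.linalg.norm(l-r))
E
```

```text
collar rim (array([0.61844335, 0.12607007]), 'rel x,z mm', np.float64(-0.0), np.float64(-2.5)) dia 0.05891093139671459
collar lr (array([0.6181906 , 0.12739161]), 'rel x,z mm', np.float64(-0.0), np.float64(-1.1)) 0.05907357647349187
collar bottom edge centre (array([0.61852719, 0.12601895]), 'rel x,z mm', np.float64(0.0), np.float64(-2.5))
neck (array([0.61898629, 0.13008372]), 'rel x,z mm', np.float64(1.3), np.float64(1.4))
shoulder (array([0.61905637, 0.12950906]), 'rel x,z mm', np.float64(1.2), np.float64(0.8))
neck w (array([0.6195694 , 0.12704763]), 'rel x,z mm', np.float64(1.2), np.float64(-1.7)) 0.03777624456874697
sh w (array([0.61869252, 0.13123212]), 'rel x,z mm', np.float64(1.2), np.float64(2.5)) 0.08178019576099771
```

The collar is about 3.5 mm short of the jar axis along +y in the wrist view: rim centre at (283,262), neck rim lower edge at (284,262). The scene view agrees that it sits roughly above the neck. Correcting and lowering in stages.

Call:
{"name": "step_arm", "arguments": {
  "commands": [
    {"xyz": [0.0005,0.0035,0],"twist": [0,0,0]},
    {"xyz": [0.0005,0.0035,-0.01],"twist": [0,0,0]},
    {"xyz": [0.0005,0.0035,-0.02],"twist": [0,0,0]},
    {"xyz": [0.0005,0.0035,-0.028],"twist": [0,0,0]},
    {"xyz": [0.0005,0.0035,-0.028],"twist": [0,0,0]},
    {"xyz": [0.0005,0.0035,-0.028],"twist": [0,0,0]}
  ]
}}

```text
time: 6.4
tool_pos: [0.6173, 0.1317, 0.1372]
ee_rot: [-1.571, 0.003, 0.2]
wrist_force: [-0.7, 0.1, -0.9]
width: 0.0588
```

```bash
python3 - <<'E'
from h import *
o=robot.get_obs(); print(o['time'],o['tool_pos'],o['ee_rot'],o['wrist_force'],o['wrist_torque'],o['width'])
for n,f in(('wrist','w4'),('scene','s4')): snap(n,f)
s=load('s4')['im']; u,v=370,220
w=load('w4')['im']; a=cv2.resize(s[v-50:v+50,u-50:u+50],(400,400),interpolation=cv2.INTER_CUBIC); b=cv2.resize(w[190:320,218:348],(400,400),interpolation=cv2.INTER_CUBIC)
cv2.imwrite('pics/crop6.png',np.hstack([a,b])[:,:,::-1])
E
```

```text
6.4 [0.61726964 0.1316895  0.13716177] [-1.57054098  0.00316684  0.199904  ] [-0.73304907  0.07006623 -0.94529904] [-0.00790291 -0.05580918 -0.02204933] 0.058845663768123314
```

View pics/crop6.png

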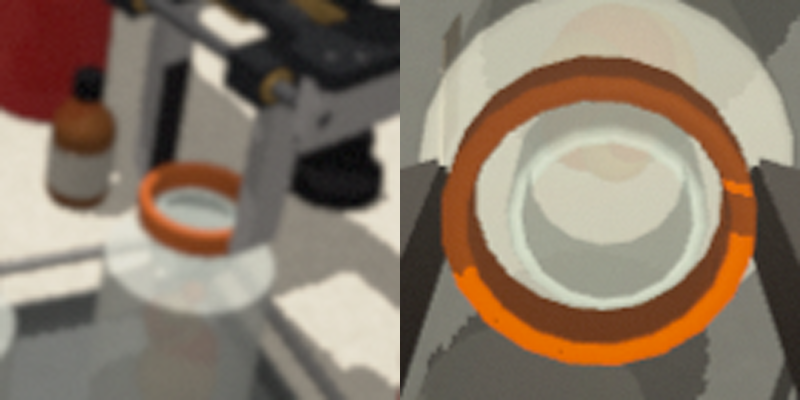

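```bash
python3 - <<'E'
from h import *
c=load('w4'); x=np.array([np.cos(.2),np.sin(.2)]); z=np.array([-np.sin(.2),np.cos(.2)])
s=130/400
def P(u,v,h): return plane(c,218+(u-400)*s,190+v*s,h)[:2]
tc=np.array([0.6185,0.132])
f=lambda p:(p.round(4),'rel x,z mm',((p-tc)@x*1e3).round(1),((p-tc)@z*1e3).round(1))
a,b=P(600,77,.141),P(600,365,.141); print('collar top rim',f((a+b)/2),np.linalg.norm(a-b))
a=P(600,56,.127);print('collar bot',f(a-.03*z))
i=P(600,340,.141); print('inner bottom',f(i+.0245*z))
a,b=P(608,130,.132),P(608,310,.132); print('neck',f((a+b)/2),np.linalg.norm(a-b))
l,r=P(510,215,.132),P(705,215,.132);print('neck lr',f((l+r)/2),np.linalg.norm(l-r))
l,r=P(441,200,.141),P(757,200,.141);print('col lr',f((l+r)/2),np.linalg.norm(l-r))
l,r=P(420,130,.106),P(795,130,.106);print('sh lr',f((l+r)/2),np.linalg.norm(l-r))
i=cv2.imread('pics/w4.png'); cv2.imwrite('pics/crop7.png',cv2.resize(i[150:320,195:365],(800,600)))
E
```

```text
collar top rim (array([0.6171, 0.1313]), 'rel x,z mm', np.float64(-1.5), np.float64(-0.4)) 0.05793404977022252
collar bot (array([0.6173, 0.1303]), 'rel x,z mm', np.float64(-1.5), np.float64(-1.4))
inner bottom (array([0.6169, 0.1323]), 'rel x,z mm', np.float64(-1.5), np.float64(0.6))
neck (array([0.6192, 0.1285]), 'rel x,z mm', np.float64(0.0), np.float64(-3.6)) 0.03807273513443
neck lr (array([0.6188, 0.13  ]), 'rel x,z mm', np.float64(-0.1), np.float64(-2.0)) 0.03780768844958702
col lr (array([0.6158, 0.1366]), 'rel x,z mm', np.float64(-1.7), np.float64(5.1)) 0.057905966477499585
sh lr (array([0.6173, 0.1381]), 'rel x,z mm', np.float64(0.1), np.float64(6.2)) 0.0813569766570203
```

View pics/crop7.png

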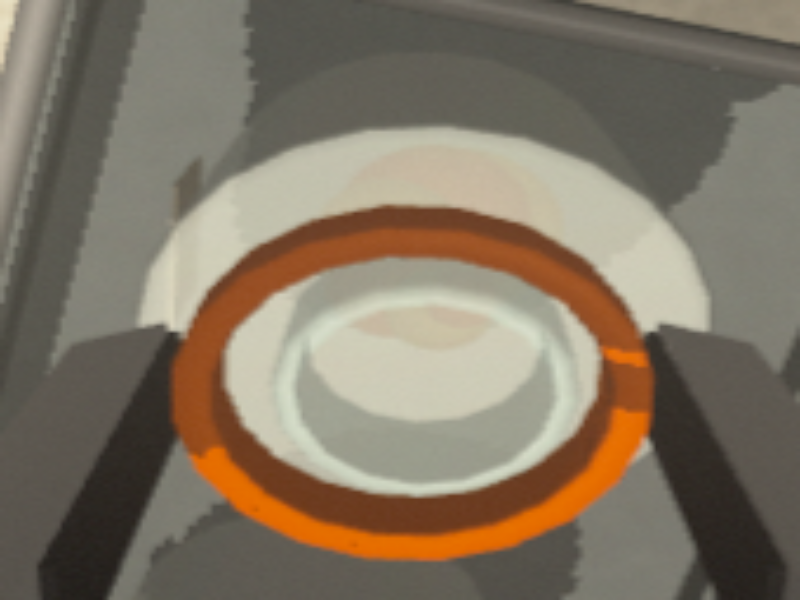

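The collar's lower edge is just below the mouth, with the neck inside the ring. It is about 2 mm off in x and y, so I'll correct that and lower on.

Call:
{"name": "step_arm", "arguments": {
  "commands": [
    {"xyz": [0.0015,-0.0015,0],"twist": [0,0,0]},
    {"xyz": [0.0015,-0.0015,0],"twist": [0,0,0]},
    {"xyz": [0.0015,-0.0015,-0.006],"twist": [0,0,0]},
    {"xyz": [0.0015,-0.0015,-0.012],"twist": [0,0,0]},
    {"xyz": [0.0015,-0.0015,-0.018],"twist": [0,0,0]},
    {"xyz": [0.0015,-0.0015,-0.019],"twist": [0,0,0]},
    {"xyz": [0.0015,-0.0015,-0.019],"twist": [0,0,0]},
    {"xyz": [0.0015,-0.0015,-0.019],"twist": [0,0,0]}
  ]
}}

```text
time: 7.17
tool_pos: [0.6195, 0.1303, 0.1197]
ee_rot: [-1.571, 0.001, 0.2]
wrist_force: [0.3, -0.6, -0.3]
width: 0.059
```

```bash
python3 - <<'E'
from h import *
o=robot.get_obs(); print(o['time'],o['tool_pos'],o['ee_rot'],o['wrist_force'],o['wrist_torque'],o['width'])
for n,f in(('wrist','w5'),('scene','s5')): snap(n,f)
s=load('s5')['im']; u,v=370,225
w=load('w5')['im']; a=cv2.resize(s[v-50:v+50,u-50:u+50],(400,400),interpolation=cv2.INTER_CUBIC); b=cv2.resize(w[190:320,218:348],(400,400),interpolation=cv2.INTER_CUBIC)
cv2.imwrite('pics/crop8.png',np.hstack([a,b])[:,:,::-1])
E
```

```text
7.1667 [0.61951784 0.13031025 0.11965221] [-1.57075655e+00  5.23631504e-04  1.99951439e-01] [ 0.30935924 -0.62232823 -0.27959317] [ 0.00304123 -0.09922145  0.03584972] 0.05898404342652917
```

View pics/crop8.png

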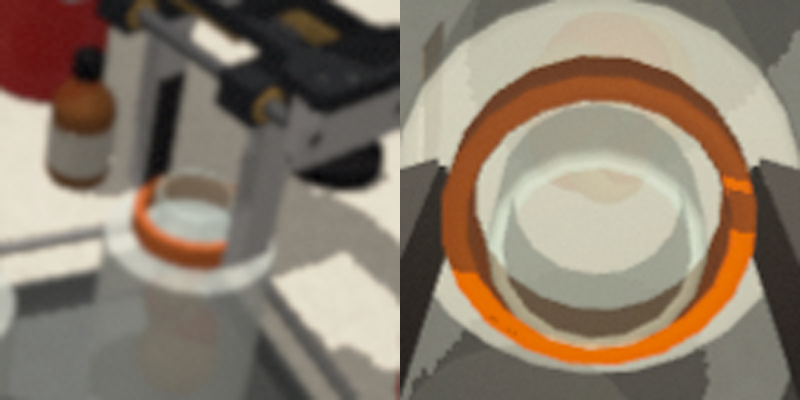

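The neck now stands through the ring, with no side force. Lowering the last 2 mm until contact.

Call:
{"name": "step_arm", "arguments": {
  "commands": [
    {"xyz": [0,0,-0.001],"twist": [0,0,0]},
    {"xyz": [0,0,-0.002],"twist": [0,0,0]},
    {"xyz": [0,0,-0.002],"twist": [0,0,0]},
    {"xyz": [0,0,-0.002],"twist": [0,0,0]}
  ]
}}

```text
time: 7.6
tool_pos: [0.6197, 0.1303, 0.118]
ee_rot: [-1.571, -0.0, 0.2]
wrist_force: [-0.3, -0.5, -0.8]
width: 0.0589
```

Call:
{"name": "step_arm", "arguments": {
  "commands": [
    {"xyz": [0,0,-0.001],"twist": [0,0,0]},
    {"xyz": [0,0,-0.001],"twist": [0,0,0]},
    {"xyz": [0,0,-0.001],"twist": [0,0,0]}
  ]
}}

```text
time: 7.85
tool_pos: [0.6198, 0.1303, 0.1178]
ee_rot: [-1.571, -0.001, 0.2]
wrist_force: [-1.0, 0.6, 2.8]
width: 0.0591
```

Contact felt (2.8 N up). Releasing, then looking.

Call:
{"name": "step_arm", "arguments": {
  "commands": [
    {"xyz": [0,0,0],"twist": [0,0,0]},
    {"xyz": [0,0,0],"twist": [0,0,0]},
    {"xyz": [0,0,0],"twist": [0,0,0]},
    {"xyz": [0,0,0],"twist": [0,0,0]},
    {"xyz": [0,0,0],"twist": [0,0,0]}
  ],
  "fingers": 30
}}

```text
time: 8.27
tool_pos: [0.6196, 0.1303, 0.1167]
ee_rot: [-1.571, 0.0, 0.2]
wrist_force: [-0.1, -0.0, -0.4]
width: 0.0831
```

Call:
{"name": "step_arm", "arguments": {
  "commands": [
    {"xyz": [0,0,0.01],"twist": [0,0,0]},
    {"xyz": [0,0,0.025],"twist": [0,0,0]},
    {"xyz": [0,0,0.05],"twist": [0,0,0]},
    {"xyz": [0,0,0.08],"twist": [0,0,0]},
    {"xyz": [0,0,0.11],"twist": [0,0,0]},
    {"xyz": [0,0,0.13],"twist": [0,0,0]},
    {"xyz": [0,0,0.13],"twist": [0,0,0]},
    {"xyz": [0,0,0.13],"twist": [0,0,0]},
    {"xyz": [0,0,0.13],"twist": [0,0,0]}
  ]
}}

```text
time: 9.02
tool_pos: [0.6192, 0.1302, 0.2454]
ee_rot: [-1.571, 0.002, 0.2]
wrist_force: [0.1, -0.3, 1.0]
width: 0.0828
```

```bash
python3 - <<'E'
from h import *
o=robot.get_obs(); print(o['time'],o['tool_pos'],o['ee_rot'],o['wrist_force'],o['width'])
for n,f in(('wrist','w6'),('scene','s6')): snap(n,f)
s=load('s6')['im']; u,v=370,225
w=load('w6')['im']; a=cv2.resize(s[v-50:v+50,u-50:u+50],(400,400),interpolation=cv2.INTER_CUBIC); b=cv2.resize(w[150:280,218:348],(400,400),interpolation=cv2.INTER_CUBIC)
cv2.imwrite('pics/crop9.png',np.hstack([a,b])[:,:,::-1])
E
```

```text
9.0167 [0.61915985 0.1302484  0.24541124] [-1.57061653  0.00224018  0.19987938] [ 0.1096708  -0.34662254  1.00716634] 0.08278676064567324
```

View pics/crop9.png

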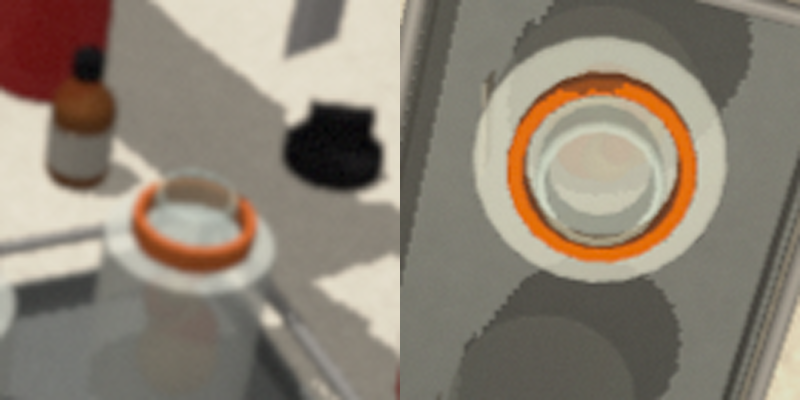

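The collar lies flat on the shoulder round the neck, seen centred at about (283,204) in the wrist view. I'll measure the neck and collar here as the reference for the lid.

```bash
python3 - <<'E'
from h import *
c=load('w6'); s=130/400
x=np.array([np.cos(.2),np.sin(.2)]); z=np.array([-np.sin(.2),np.cos(.2)])
def P(u,v,h): return plane(c,218+(u-400)*s,150+v*s,h)[:2]
def cen(u0,u1,v0,v1,h):
    um,vm=(u0+u1)/2,(v0+v1)/2
    a,b,l,r=P(um,v0,h),P(um,v1,h),P(u0,vm,h),P(u1,vm,h)
    q=(a+b)/2; q=q+x*(((l+r)/2-q)@x); return q.round(4),np.linalg.norm(a-b).round(4),np.linalg.norm(l-r).round(4)
print('shoulder',cen(473,726,37,282,.106)); print('collar',cen(508,696,78,262,.120)); print('neck',cen(539,665,122,245,.132))
im=c['im'];hsv=cv2.cvtColor(im,cv2.COLOR_RGB2HSV); m=cv2.inRange(hsv,(2,130,120),(20,255,255)); k=np.argwhere(m[150:280,218:348]);print(k.min(0),k.max(0))
i=cv2.imread('pics/w6.png'); cv2.imwrite('pics/crop10.png',cv2.resize(i[150:250,235:335],(600,600),interpolation=cv2.INTER_CUBIC))
E
```

```text
shoulder (array([0.6191, 0.1285]), np.float64(0.0819), np.float64(0.0819))
collar (array([0.6197, 0.1295]), np.float64(0.0591), np.float64(0.0583))
neck (array([0.6198, 0.1289]), np.float64(0.0382), np.float64(0.0376))
[26 35] [84 95]
```

View pics/crop10.png

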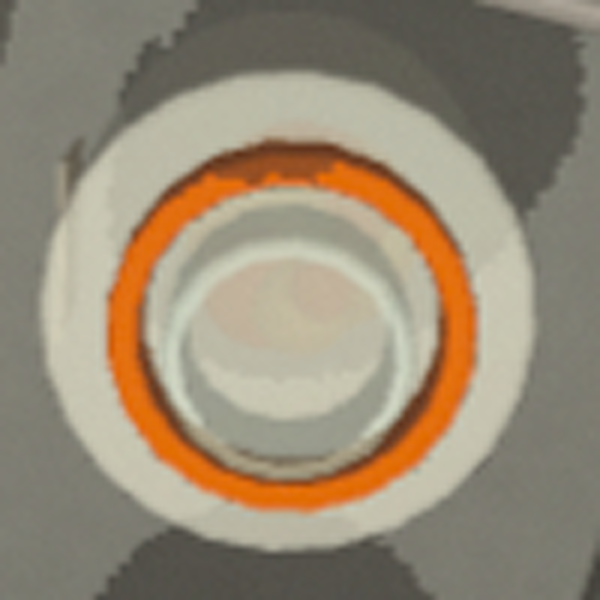

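Collar centre is (0.6197,0.1295) and neck centre (0.6198,0.1289), under 1 mm apart. Next, above the lid, turning the jaws across the bar.

Call:
{"name": "step_arm", "arguments": {
  "commands": [
    {"xyz": [-0.012,0.016,0],"twist": [0,0,-5]},
    {"xyz": [-0.03,0.04,0],"twist": [0,0,-11]},
    {"xyz": [-0.05,0.067,0],"twist": [0,0,-17]},
    {"xyz": [-0.07,0.094,0],"twist": [0,0,-23]},
    {"xyz": [-0.09,0.12,0],"twist": [0,0,-29]},
    {"xyz": [-0.11,0.147,-0.01],"twist": [0,0,-35]},
    {"xyz": [-0.13,0.174,-0.02],"twist": [0,0,-41]},
    {"xyz": [-0.146,0.195,-0.045],"twist": [0,0,-47]},
    {"xyz": [-0.146,0.195,-0.06],"twist": [0,0,-50]},
    {"xyz": [-0.146,0.195,-0.06],"twist": [0,0,-50]},
    {"xyz": [-0.146,0.195,-0.06],"twist": [0,0,-50]},
    {"xyz": [-0.146,0.195,-0.06],"twist": [0,0,-50]}
  ],
  "fingers": 0
}}

```text
time: 10.12
tool_pos: [0.4741, 0.3248, 0.1871]
ee_rot: [-1.571, -0.0, -0.672]
wrist_force: [0.2, 0.1, 0.2]
width: 0.094
```

```bash
python3 - <<'E'
from h import *
o=robot.get_obs(); print(o['time'],o['tool_pos'],o['ee_rot'],o['joint_positions'])
for n,f in(('wrist','w7'),('scene','s7')): snap(n,f)
E
```

```text
10.1167 [0.47414066 0.32482995 0.1870658 ] [-1.57115498e+00 -2.86514053e-04 -6.72411693e-01] [ 5.02252062e-01  1.48884188e-01  1.35475292e+00 -4.03630013e-04
  1.63817587e+00  1.17463667e+00]
```

View pics/w7.png

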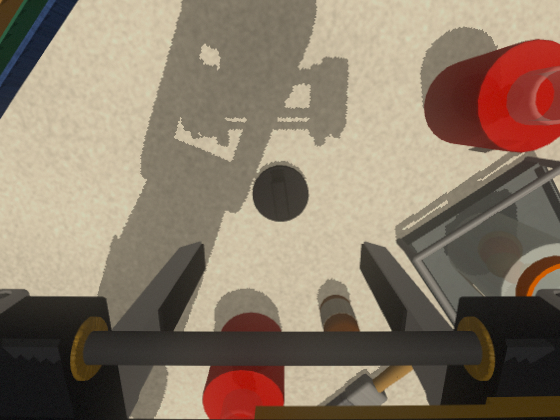

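```bash
python3 - <<'E'
from h import *
c=load('w7'); im=c['im']; cr=im[150:235,238:323].astype(float)
cv2.imwrite('pics/crop11.png',cv2.resize(np.clip((cr-10)*2.6,0,255).astype(np.uint8),(680,600),interpolation=cv2.INTER_CUBIC)[:,:,::-1])
g=cv2.cvtColor(im,cv2.COLOR_RGB2GRAY); m=(g<60).astype(np.uint8); m2=np.zeros_like(m); m2[150:235,240:320]=m[150:235,240:320]
cs,_=cv2.findContours(m2,0,cv2.CHAIN_APPROX_NONE); k=max(cs,key=cv2.contourArea); print(cv2.boundingRect(k))
for h in(0.014,0.010): 
  P=np.array([plane(c,*p[0].astype(float),h)[:2] for p in k],np.float32); print(h,cv2.minEnclosingCircle(P),P.mean(0))
d=c['d'][150:235,240:320]; 
pts=np.array([dpt(c,u,v) for v in range(160,228) for u in range(248,314)]); b=pts[(pts[:,2]>.034)&(pts[:,2]<.05)]; print(len(b),b.mean(0)); print(np.median(b[:,2]))
bb=b[:,:2].astype(np.float32); r=cv2.minAreaRect(bb); print(r, cv2.boxPoints(r))
E
```

```text
(253, 166, 49, 54)
0.014 ((0.47210797667503357, 0.32788941264152527), 0.030479682609438896) [0.47346082 0.32506526]
0.01 ((0.47151798009872437, 0.3272140622138977), 0.03083234466612339) [0.4728866 0.3243572]
540 [0.47267989 0.32621806 0.04203285]
0.04215105867592231
((0.47203975915908813, 0.3253476619720459), (0.040168385952711105, 0.013942614197731018), 58.979583740234375) [[0.4557152  0.31172845]
 [0.4676638  0.30454323]
 [0.4883643  0.33896688]
 [0.47641572 0.3461521 ]]
```

View pics/crop11.png

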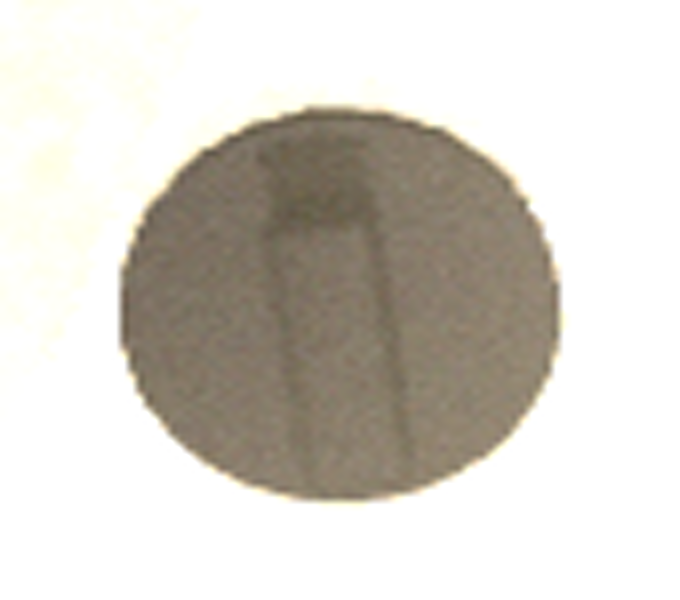

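Depth gives the bar as 40.2 × 13.9 mm at height 42 mm, centred at (0.472,0.3255) and pointing 59°. All of this matches the lid's description. Turning +7.5° and descending.

Call:
{"name": "step_arm", "arguments": {
  "commands": [
    {"xyz": [-0.002,0.0005,-0.03],"twist": [0,0,4]},
    {"xyz": [-0.002,0.0005,-0.06],"twist": [0,0,7.5]},
    {"xyz": [-0.002,0.0005,-0.09],"twist": [0,0,7.5]},
    {"xyz": [-0.002,0.0005,-0.115],"twist": [0,0,7.5]},
    {"xyz": [-0.002,0.0005,-0.135],"twist": [0,0,7.5]},
    {"xyz": [-0.002,0.0005,-0.15],"twist": [0,0,7.5]},
    {"xyz": [-0.002,0.0005,-0.158],"twist": [0,0,7.5]},
    {"xyz": [-0.002,0.0005,-0.1615],"twist": [0,0,7.5]},
    {"xyz": [-0.002,0.0005,-0.1615],"twist": [0,0,7.5]},
    {"xyz": [-0.002,0.0005,-0.1615],"twist": [0,0,7.5]}
  ]
}}

```text
time: 11.05
tool_pos: [0.4728, 0.3261, 0.027]
ee_rot: [-1.569, -0.001, -0.542]
wrist_force: [0.5, -0.6, 0.5]
width: 0.0938
```

Call:
{"name": "step_arm", "arguments": {
  "commands": [
    {"xyz": [0,0,0],"twist": [0,0,0]},
    {"xyz": [0,0,0],"twist": [0,0,0]},
    {"xyz": [0,0,0],"twist": [0,0,0]},
    {"xyz": [0,0,0],"twist": [0,0,0]},
    {"xyz": [0,0,0],"twist": [0,0,0]},
    {"xyz": [0,0,0],"twist": [0,0,0]},
    {"xyz": [0,0,0],"twist": [0,0,0]},
    {"xyz": [0,0,0],"twist": [0,0,0]},
    {"xyz": [0,0,0],"twist": [0,0,0]},
    {"xyz": [0,0,0],"twist": [0,0,0]},
    {"xyz": [0,0,0],"twist": [0,0,0]}
  ],
  "fingers": 255
}}

```text
time: 11.97
tool_pos: [0.4716, 0.3258, 0.0255]
ee_rot: [-1.571, -0.0, -0.542]
wrist_force: [-0.3, 0.1, 0.1]
width: 0.0244
```

Call:
{"name": "step_arm", "arguments": {
  "commands": [
    {"xyz": [0,0,0],"twist": [0,0,0]},
    {"xyz": [0,0,0],"twist": [0,0,0]},
    {"xyz": [0,0,0],"twist": [0,0,0]}
  ]
}}

```text
time: 12.22
tool_pos: [0.4717, 0.3258, 0.0255]
ee_rot: [-1.571, -0.0, -0.542]
wrist_force: [-0.5, 0.1, 0.1]
width: 0.0138
```

Call:
{"name": "step_arm", "arguments": {
  "commands": [
    {"xyz": [0,0,0],"twist": [0,0,0]},
    {"xyz": [0,0,0],"twist": [0,0,0]},
    {"xyz": [0,0,0.01],"twist": [0,0,0]},
    {"xyz": [0,0,0.03],"twist": [0,0,0]},
    {"xyz": [0,0,0.06],"twist": [0,0,0]},
    {"xyz": [0,0,0.09],"twist": [0,0,0]},
    {"xyz": [0,0,0.12],"twist": [0,0,0]},
    {"xyz": [0,0,0.15],"twist": [0,0,0]},
    {"xyz": [0,0,0.18],"twist": [0,0,0]},
    {"xyz": [0,0,0.2],"twist": [0,0,0]},
    {"xyz": [0,0,0.2],"twist": [0,0,0]},
    {"xyz": [0,0,0.2],"twist": [0,0,0]}
  ]
}}

```text
time: 13.22
tool_pos: [0.4722, 0.3261, 0.2271]
ee_rot: [-1.568, -0.002, -0.542]
wrist_force: [-1.1, 0.8, -1.6]
width: 0.0138
```

```bash
python3 - <<'E'
from h import *
o=robot.get_obs(); print(o['time'],o['tool_pos'],o['ee_rot'],o['width'],o['wrist_force'])
for n,f in(('wrist','w8'),('scene','s8')): snap(n,f)
c=load('s8'); u,v=map(int,proj(c,o['tool_pos'])); print(u,v)
a=cv2.resize(c['im'][max(v-50,0):max(v-50,0)+100,u-50:u+50],(400,400),interpolation=cv2.INTER_CUBIC); w=load('w8')['im']; b=cv2.resize(w[180:330,205:355],(400,400),interpolation=cv2.INTER_CUBIC)
cv2.imwrite('pics/crop12.png',np.clip(np.hstack([a,b])[:,:,::-1]*1.8,0,255).astype(np.uint8))
E
```

```text
13.2167 [0.47215622 0.32610732 0.22712682] [-1.56784118 -0.00178379 -0.54183365] 0.013817392270847368 [-1.10886039  0.79919727 -1.59024499]
421 132
```

View pics/crop12.png

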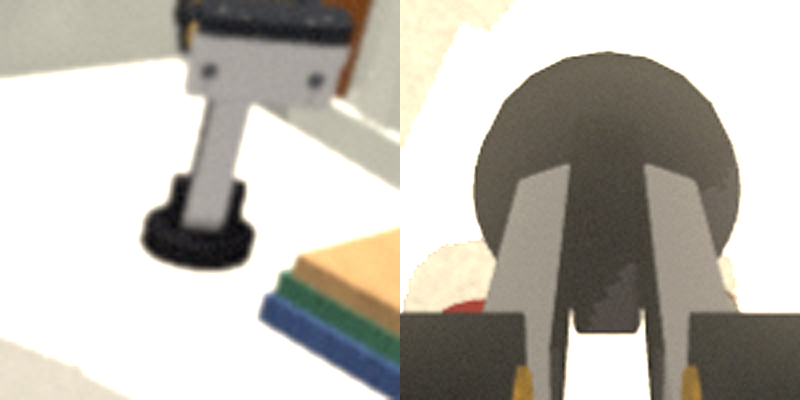

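```bash
cat > lid.py <<'E'
from h import *
import sys
from scipy.optimize import least_squares
def lid(f,yaw,tcp):
    c=load(f); x=np.array([np.cos(yaw),np.sin(yaw)]); z=np.array([-np.sin(yaw),np.cos(yaw)])
    g=cv2.cvtColor(c['im'],cv2.COLOR_RGB2GRAY)
    vv,uu=np.mgrid[185:320,220:350]; 
    pts=np.array([dpt(c,u,v) for u,v in zip(uu.ravel(),vv.ravel())]); 
    rel=pts-tcp; L=np.c_[rel[:,:2]@x,rel[:,:2]@z,rel[:,2]]
    dark=(g[185:320,220:350].ravel()<60)
    pl=L[(abs(L[:,2]+.012)<.004)&dark]; 
    print('plate n',len(pl),'z',np.median(pl[:,2]),'x',pl[:,0].min(),pl[:,0].max(),'z',pl[:,1].min(),pl[:,1].max())
    A=np.c_[pl[:,:2],np.ones(len(pl))]; co=np.linalg.lstsq(A,pl[:,2],rcond=None)[0]; print('plate slopes x,z',co[:2].round(3))
    h=cv2.convexHull(pl[:,:2].astype(np.float32))[:,0]; h=h[h[:,1]>0]
    r=least_squares(lambda p:np.hypot(h[:,0]-p[0],h[:,1]-p[1])-.031,[0,0],loss='soft_l1',f_scale=.001); print('circle centre x,z',r.x.round(4),np.abs(r.fun).mean())
    bar=L[(abs(L[:,2]-.016)<.004)&(abs(L[:,0])<.010)&dark]; print('bar',len(bar),bar.min(0).round(4),bar.max(0).round(4))
if __name__=='__main__': lid(sys.argv[1],float(sys.argv[2]),np.array([float(a) for a in sys.argv[3:6]]))
E
python3 lid.py w8 -0.5418 0.4721 0.3261 0.2271
```

```text
plate n 3077 z -0.011082508121223744 x -0.030407463738588703 0.02948733657035635 z -0.015701301859192017 0.03099853011812162
plate slopes x,z [ 0.001 -0.004]
circle centre x,z [ 0.     -0.0002] 0.00025903627507306787
bar 1807 [-0.0083 -0.0191  0.012 ] [0.0083 0.0202 0.0194]
```

The lid is held level and centred on the TCP to within 0.3 mm. Carrying it over at 0.2 m lower-edge height.

Call:
{"name": "step_arm", "arguments": {
  "commands": [
    {"xyz": [0.008,-0.01,0],"twist": [0,0,2]},
    {"xyz": [0.022,-0.03,0],"twist": [0,0,7]},
    {"xyz": [0.038,-0.05,0],"twist": [0,0,12]},
    {"xyz": [0.054,-0.072,0],"twist": [0,0,17]},
    {"xyz": [0.07,-0.094,0],"twist": [0,0,22]},
    {"xyz": [0.086,-0.115,0],"twist": [0,0,27]},
    {"xyz": [0.102,-0.136,0],"twist": [0,0,32]},
    {"xyz": [0.118,-0.157,0],"twist": [0,0,37]},
    {"xyz": [0.132,-0.176,0],"twist": [0,0,41]},
    {"xyz": [0.142,-0.19,0],"twist": [0,0,42.5]},
    {"xyz": [0.1475,-0.1965,0],"twist": [0,0,42.5]},
    {"xyz": [0.1475,-0.1965,0],"twist": [0,0,42.5]}
  ]
}}

```text
time: 14.32
tool_pos: [0.6191, 0.1277, 0.2225]
ee_rot: [-1.571, 0.005, 0.197]
wrist_force: [-0.4, 0.3, -1.0]
width: 0.0136
```

Call:
{"name": "step_arm", "arguments": {
  "commands": [
    {"xyz": [0,0,0],"twist": [0,0,0]},
    {"xyz": [0,0,-0.01],"twist": [0,0,0]},
    {"xyz": [0,0,-0.02],"twist": [0,0,0]},
    {"xyz": [0,0,-0.03],"twist": [0,0,0]},
    {"xyz": [0,0,-0.035],"twist": [0,0,0]},
    {"xyz": [0,0,-0.035],"twist": [0,0,0]},
    {"xyz": [0,0,-0.035],"twist": [0,0,0]},
    {"xyz": [0,0,-0.035],"twist": [0,0,0]}
  ]
}}

```text
time: 14.98
tool_pos: [0.6193, 0.1295, 0.1909]
ee_rot: [-1.571, -0.001, 0.2]
wrist_force: [-0.2, 0.4, -0.7]
width: 0.0136
```

```bash
python3 - <<'E'
from h import *
o=robot.get_obs(); print(o['time'],o['tool_pos'],o['ee_rot'],o['width'],o['wrist_force'])
for n,f in(('wrist','w9'),('scene','s9')): snap(n,f)
c=load('s9'); u,v=370,220
a=cv2.resize(c['im'][v-60:v+40,u-50:u+50],(400,400),interpolation=cv2.INTER_CUBIC); w=load('w9')['im']; b=cv2.resize(w[140:330,185:375],(400,400),interpolation=cv2.INTER_CUBIC)
cv2.imwrite('pics/crop13.png',np.hstack([a,b])[:,:,::-1])
E
python3 lid.py w9 0.2 0.6195 0.129 0.191
```

```text
14.9833 [0.61928267 0.12950327 0.19089152] [-1.57085026e+00 -7.78020844e-04  2.00130918e-01] 0.013632397993299303 [-0.17344407  0.3910545  -0.65962207]
plate n 3276 z -0.011294004025711513 x -0.031160022979267794 0.029188312487420813 z -0.014318196864783288 0.03197501034288807
plate slopes x,z [-0.    -0.008]
circle centre x,z [-0.0008  0.0006] 0.00025597432347777366
bar 1815 [-0.009  -0.0184  0.0122] [0.0076 0.021  0.02  ]
```

View pics/crop13.png

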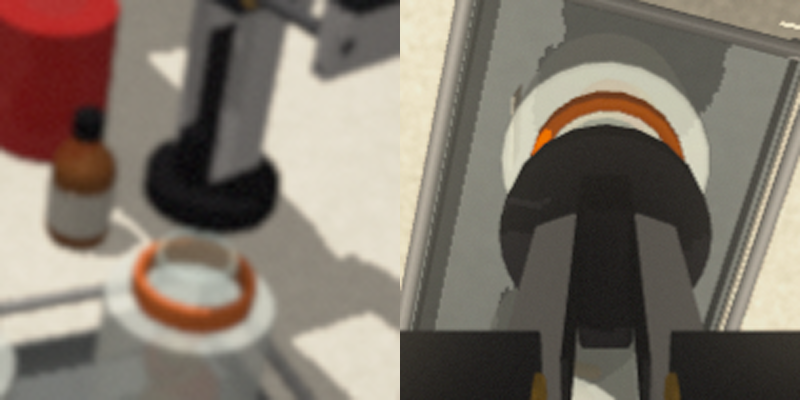

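```bash
python3 - <<'E'
from h import *
c=load('s9')
def px(X): u,v=proj(c,X); return ((u-320)*4).round(0),((v-160)*4).round(0)
for q in((.6195,.129),(.6225,.129),(.6195,.133)):
  print(q,'neck rim',px([*q,.132]),'collar top',px([*q,.120]),'lid plate',px([*q,.179]),'lid bottom',px([*q,.165]))
# lid & collar extents
im=c['im']; g=cv2.cvtColor(im,cv2.COLOR_RGB2GRAY); hsv=cv2.cvtColor(im,cv2.COLOR_RGB2HSV)
m=cv2.inRange(hsv,(2,130,60),(20,255,255))[215:250,345:395]; k=np.argwhere(m); print('collar u',((k[:,1].min()+345-320)*4,(k[:,1].max()+346-320)*4),'v',(k[:,0].min()+215-160)*4,(k[:,0].max()+216-160)*4)
for v in range(200,218,3):
  r=np.where(g[v,345:400]<40)[0]+345; print(v,(v-160)*4,(r.min()-320)*4 if len(r) else 0,(r.max()+1-320)*4 if len(r) else 0)
import math
def ext(q,h,r): 
  P=np.array([px([q[0]+r*math.cos(t),q[1]+r*math.sin(t),h]) for t in np.linspace(0,6.28,60)]); return P.min(0),P.max(0)
q=(.6195,.129); print('pred collar',ext(q,.113,.03),ext(q,.12,.03),'lid',ext(q,.172,.031),ext(q,.165,.031))
E
```

```text
(0.6195, 0.129) neck rim (np.float64(195.0), np.float64(251.0)) collar top (np.float64(191.0), np.float64(271.0)) lid plate (np.float64(209.0), np.float64(171.0)) lid bottom (np.float64(205.0), np.float64(196.0))
(0.6225, 0.129) neck rim (np.float64(198.0), np.float64(255.0)) collar top (np.float64(194.0), np.float64(275.0)) lid plate (np.float64(212.0), np.float64(175.0)) lid bottom (np.float64(208.0), np.float64(199.0))
(0.6195, 0.133) neck rim (np.float64(202.0), np.float64(250.0)) collar top (np.float64(199.0), np.float64(269.0)) lid plate (np.float64(217.0), np.float64(170.0)) lid bottom (np.float64(212.0), np.float64(194.0))
collar u (np.int64(136), np.int64(252)) v 248 332
200 160 152 208
203 172 148 272
206 184 148 276
209 196 152 272
212 208 160 272
215 220 180 260
pred collar (array([127., 244.]), array([252., 322.])) (array([129., 233.]), array([254., 311.])) lid (array([140., 146.]), array([275., 224.])) (array([138., 158.]), array([272., 236.]))
```

Both cameras agree the lid is centred within a few mm. Lowering 20 mm to hover height, then checking again.

Call:
{"name": "step_arm", "arguments": {
  "commands": [
    {"xyz": [0,0,-0.005],"twist": [0,0,0]},
    {"xyz": [0,0,-0.01],"twist": [0,0,0]},
    {"xyz": [0,0,-0.015],"twist": [0,0,0]},
    {"xyz": [0,0,-0.02],"twist": [0,0,0]},
    {"xyz": [0,0,-0.02],"twist": [0,0,0]},
    {"xyz": [0,0,-0.02],"twist": [0,0,0]},
    {"xyz": [0,0,-0.02],"twist": [0,0,0]},
    {"xyz": [0,0,-0.02],"twist": [0,0,0]}
  ]
}}

```text
time: 15.75
tool_pos: [0.6194, 0.1293, 0.1708]
ee_rot: [-1.571, -0.001, 0.2]
wrist_force: [-0.1, 0.5, -1.1]
width: 0.0141
```

```bash
python3 - <<'E'
from h import *
o=robot.get_obs(); print(o['time'],o['tool_pos'],o['ee_rot'],o['width'],o['wrist_force'])
for n,f in(('wrist','w10'),('scene','s10')): snap(n,f)
c=load('s10'); u,v=370,220
a=cv2.resize(c['im'][175:255,330:410],(560,560),interpolation=cv2.INTER_CUBIC)
cv2.imwrite('pics/crop14.png',np.clip(a[:,:,::-1]*1.3,0,255).astype(np.uint8))
w=load('w10')['im']; cv2.imwrite('pics/crop15.png',cv2.resize(w[170:300,205:355],None,fx=4.5,fy=4.5,interpolation=cv2.INTER_CUBIC)[:,:,::-1])
import math
def px(X): u,v=proj(c,X); return np.array([(u-330)*7,(v-175)*7])
def ext(q,h,r): 
  P=np.array([px([q[0]+r*math.cos(t),q[1]+r*math.sin(t),h]) for t in np.linspace(0,6.28,90)]); return P.min(0).round(),P.max(0).round()
q=(.6195,.129)
for n,h,r in(('collar bot',.106,.03),('collar top',.12,.03),('lid bot',.145,.031),('lid top',.159,.031)): print(n,ext(q,h,r))
E
python3 lid.py w10 0.2 0.6195 0.129 0.171
```

```text
15.75 [0.61936391 0.12933959 0.17083557] [-1.57080486e+00 -6.81479593e-04  1.99874328e-01] 0.014051071012136871 [-0.05379191  0.46013309 -1.13655272]
collar bot (array([150., 342.]), array([367., 478.]))
collar top (array([155., 303.]), array([375., 439.]))
lid bot (array([163., 230.]), array([394., 368.]))
lid top (array([169., 189.]), array([403., 326.]))
plate n 3273 z -0.011339734722903477 x -0.031103487299915203 0.02950078848830134 z -0.014742060746514444 0.03146950108366561
plate slopes x,z [ 0.001 -0.006]
circle centre x,z [-0.0008  0.0004] 0.00022310960809496979
bar 1819 [-0.0089 -0.0183  0.012 ] [0.0076 0.021  0.0199]
```

View pics/crop14.png

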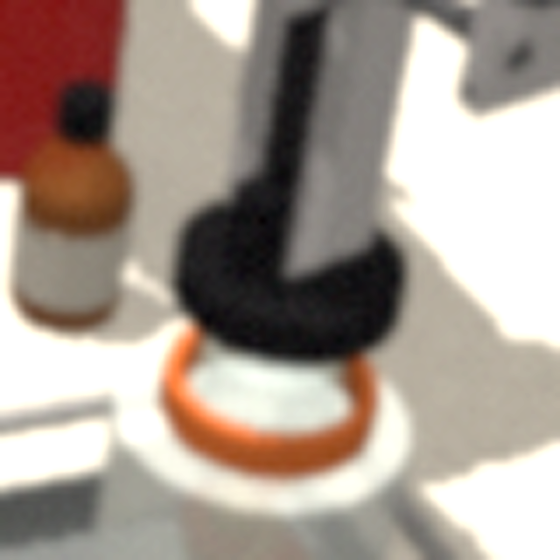

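View pics/crop15.png

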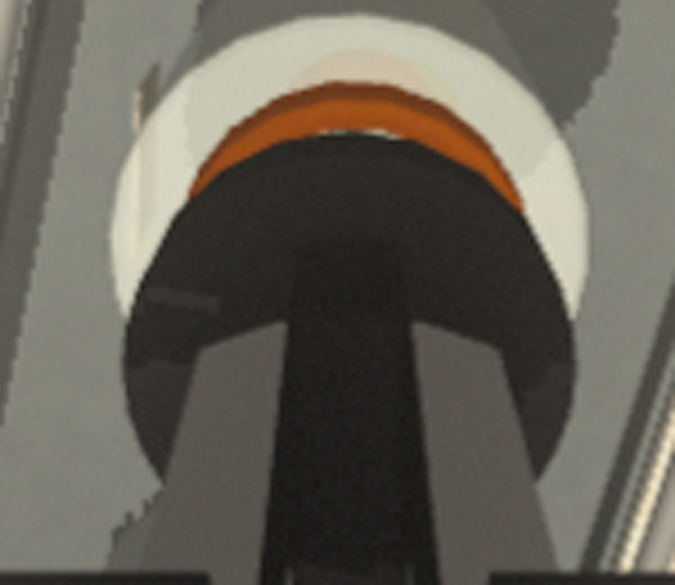

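Call:
{"name": "step_arm", "arguments": {
  "commands": [
    {"xyz": [0,0,-0.002],"twist": [0,0,0]},
    {"xyz": [0,0,-0.002],"twist": [0,0,0]},
    {"xyz": [0,0,-0.002],"twist": [0,0,0]},
    {"xyz": [0,0,-0.002],"twist": [0,0,0]},
    {"xyz": [0,0,-0.002],"twist": [0,0,0]},
    {"xyz": [0,0,-0.002],"twist": [0,0,0]}
  ]
}}

```text
time: 16.35
tool_pos: [0.6192, 0.1293, 0.1686]
ee_rot: [-1.571, -0.0, 0.2]
wrist_force: [0.9, 0.0, -0.4]
width: 0.0138
```

```bash
python3 - <<'E'
from h import *
o=robot.get_obs(); print(o['time'],o['tool_pos'],o['ee_rot'],o['width'],o['wrist_force'],abs(o['qvel']).max())
snap('scene','s11'); a=load('scene0')['im']; b=load('s11')['im']
cv2.imwrite('pics/cmp.png',np.hstack([cv2.resize(i[140:340,120:480],(400,300)) for i in(a,b)])[:,:,::-1])
E
```

```text
16.35 [0.61919037 0.12932493 0.16858815] [-1.57081481e+00 -2.11069367e-04  1.99921951e-01] 0.013820808467004569 [ 0.91452035  0.04286568 -0.43537209] 0.0017778163461880175
```

View pics/cmp.png

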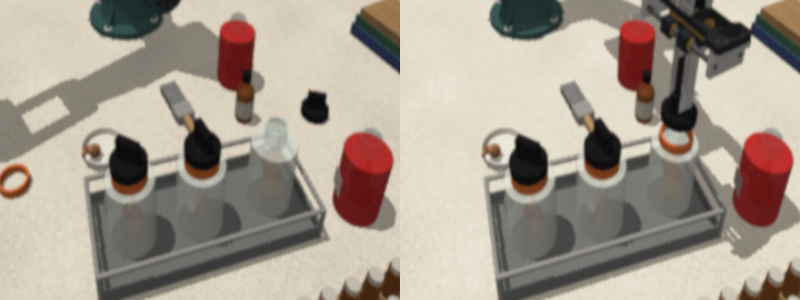

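Before and after side by side: jars, dish, brush, dropper and red look-alikes are unmoved. The collar is on the shoulder and the lid hovers over the mouth, with the arm still. Handing in.

```bash
python3 -c "
from bench import robot
print(robot.close_job())"
```

```text
the job is handed in; nothing more can be done
None
```

The orange collar is on the open jar's shoulder and let go, and the black lid is held over the mouth. I handed the job in at about 16.4 s; no verdict is reported.

- **Collar:** It lies flat on the shoulder round the neck. The wrist view puts its centre within 1 mm of the neck's. My first grip on it was too shallow, so I reopened and regripped about 4.5 mm lower before lifting.
- **Lid:** I took it by its bar and carried it over with its lower edge at about 0.2 m. It is now about 11 mm above the mouth by the commanded height, and level to within 0.01 rad. It is centred within about 1 mm by the wrist and scene cameras.
- **Bystanders:** The before and after scene views show the jars, dish, brush and dropper unmoved. The wrist force showed no sign of contact while the lid was carried.

Early estimates of the jar and collar positions from different cameras disagreed by 2 to 5 mm. I settled this with wrist views showing the collar and neck, and then the lid and jar, together. No final check failed.

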